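# Roll a tin into the labelling stand and close the hold-down arm on it

## Robot

A 6-joint arm with a two-finger parallel gripper is mounted at the origin on a cart in front of the work surface, level with it; the furniture and walls round the work are solid. World frame = base frame: x ahead of the robot, y to its left, z up, the work surface at z = 0. Lengths are in m, angles in rad, forces in N, time in s.
With the tool pointing down it reaches from about 0.375 to 0.975 m from the base axis. Payload 3.8 kg.
Tool frame: the origin (TCP) lies midway between the tips of the shut fingers; the grasp point (between the pads) lies 19 mm behind it; z points along the fingers, y is the line along which they close (so a half turn about z gives the same grasp; the last joint's range is limited). The gripper opens to 85 mm and grips with 20 to 120 N. Pads are 22 mm wide; open, the fingers measure 114 mm over their backs; the gripper's body (76 mm by 85 mm) begins 54 mm behind the grasp point. The pads swing forward as they close: fully open they stand 13 mm farther back than shut.
Start: joints at [-1.293, 0.264, 1.604, -0, 1.274, -0.037], TCP at [0.209, -0.642, 0.198] pointing down, gripper open.
Joint ranges: [-2.63, 2.63], [-0.94, 2.18], [0.31, 2.57], [-1.31, 4.45], [0, 2.66], [-2.55, 2.55]. Speed limits (rad/s): [2.57, 2.57, 3.14, 3.14, 3.14, 3.14].

## Interface

Orientations are given as a rotation vector (axis times angle).
In Python, from workcell import read_state, vision, ticket gives the robot as it stands. The module is installed in compiled form; this text tells all that it offers.
- The arm moves only by the tool jog_arm, never from a script. Its arguments are lists of equal length, an entry for each row: "turn": the turn, a rotation vector about the tool's x, y, z in rad, a list of three; "delta_pos": the shift along the tool's x, y, z in m, a list of three; "gripper": the finger opening in m, from 0 to 0.0854. In form: {"turn": [[rx, ry, rz], ...], "delta_pos": [[dx, dy, dz], ...], "gripper": [gripper, ...]}. A call has 1 to 20 rows; each row shifts and turns the commanded pose from where the row before left it, along the tool's axes as they then stand; what a row does not reach is not made up. A row lasts 1/12 s, in which the tool goes at most 41.7 mm and 7.16 degrees, less where a joint would pass 70% of its speed; a pose out of reach is approached as far as the arm can. A call with a gripper value outside its range is refused whole. The fingers move at their own pace and stop on an object; "grip_force" is the grip in N (left out, the last holds). Time passes only in rows, so rows that do not move let the fingers close. It gives the time, the measured TCP pose, the force, the opening and the grip force at its end, in the units of the state.
- read_state(): the state, without advancing time (a new reading comes with each control period).
- vision.read_camera(name): name is "scene" or "top" or "wrist"; returns the picture (480x640x3 uint8, red, green, blue); there is no depth.
- vision.calibration(name): a dict with "vfov" (degrees; the focal length in pixels is half the picture's height over the tangent of half this angle, whatever the lens; pixels are square), "cx", "cy" (the principal point, pixels), "R" (3x3) and "t" (3): a world point X has camera coordinates R X + t; the wrist camera has in their place "mount" (4x4, takes a point from camera to tool coordinates, whose origin is the TCP and whose axes are the flange's). Camera axes: x right, y down, z forward; pixel columns grow to the right and rows downward; lengths in m; the calibration is good to about 2 mm. A picture is of the moment at which its call begins: read the wrist's pose just before it. calibration takes no time and is no camera call.
- ticket.finish_job(): hands the job in; it is judged then, once.
The state is a dict: "time": time; "q": joint angles; "joint_vel": joint speeds; "joint_torque": joint torques, N m; "tool_pos": TCP position; "tcp_rot": TCP orientation; "wrist_force": force on the tool from outside, world axes, zero at the start; "torque": the same for the moment, N m; "width": opening from 0.0 (shut) to 1.0 (fully open); "grip_force": force on a finger pad.
Only numpy, scipy, OpenCV 4.12 (cv2) and the standard library are available. Lean on these libraries where they do the work, as an engineer would, in place of code of your own. Each camera call takes 0.05 s, during which the arm holds its last target. There are 200 camera calls.

## Task

Get the tin ready for its label: with a fingertip on its top, roll the lying tin along the deck of the labelling stand until it drops between the two pairs of rubber wheels and rests there. Then push the hold-down arm over so that its small wheels rest on the tin. Only push: never lift the tin out of the stand, and leave the upright tin, the jar and the other things around the stand where they are.

Things in the scene. Friction and masses are not known exactly. Their poses are not given: they have to be found in the camera images.
- stand: Labelling stand fixed to the table, 330 mm long, 104 wide. Origin on the table beneath it; its x = the way the tin is rolled (to the robot's left), z up. Positions given below as x, y, z are mm in this frame. Level steel deck, top at z = 26, x = -155 to 25; end plate at x = -157, top at z = 48; side guides with inner faces at y = +-38, top at z = 50.
- wheels_near: First of two pairs of free-turning rubber wheels, 18 mm diameter, between the guides, just past the deck. Origin on the axle at x = 33, y = 0, z = 17: wheel tops level with the deck.
- wheels_far: Second pair of the same wheels, axle at x = 77, y = 0, z = 17. Beyond it a short level outfeed (x = 85 to 115, z = 26) and the upright clevis that carries the hold-down arm (x = 127 to 153, 34 mm wide, top at z = 77).
- seat (a point): Where the tin's centre lies when it rests between the wheels: x = 55, y = 0, z = 48, which is 7 mm lower than while it rolls on the deck. Once its centre is past the near axle the tin drops in by itself and stays; pushed on too far it climbs out over the second pair onto the outfeed.
- tin: The tin to roll: closed food tin, 57 mm diameter, 72 long, 0.18 kg, lying on the deck with its axis (its own z) across the stand. Origin at the centre of one end face. Top at z = 83 on the deck, 76 seated. Under a fingertip lightly on top (2 to 5 N) it rolls about half as far as the tip moves and stops within about 10 mm; take several strokes. Pushed hard from behind it wedges.
- tin_center (a point): Centre of the lying tin, on its axis midway between the ends. At the start 120 to 170 mm short of the seat along the stand's x.
- hold_down (a joint): Hinge of the hold-down arm, rad. 0 = parked, 20 degrees back past upright (away from the tin, toward the stand's +x); 0.35 = upright; about 1.74 = wheels rest on a seated tin; 2.06 = lower stop. Starts at 0 to 0.25. Damped, stiff: stays put near upright; once pushed past about 0.8 it sinks under its own weight in 1 to 2 s and then presses with about 2 N.
- pivot (a point): On the arm's hinge axis, at x = 140, y = 0, z = 71; the axis runs across the stand (its y).
- knob (a point): Centre of the black knob, 15 mm diameter, at the arm's free end, 102 mm from the hinge axis. The arm is a steel flat bar, 18 mm wide across the stand, 6 mm thick. Upright, the knob's top is 181 mm above the table. To bring the arm over, push its back (the side away from the tin) toward the stand's -x.
- press_wheels: Pair of rubber wheels on one axle, 20 mm diameter, 54 mm over both, turning freely near the arm's end, 85 mm from the hinge axis. Origin on the axle, midway between them.
- next_tin: Bystander: a tin of the same kind, 57 mm diameter, 72 mm high, standing upright behind the stand, loose. Origin at its underside.
- screw_jar: Bystander: white plastic jar with a blue screw lid, 57 mm diameter, 60 mm high, standing behind the stand, loose. Origin at its underside.
- notebook: Bystander: black notebook, 148 x 110 x 16 mm, lying to the right of the stand, loose.
- tape_small: Bystander: small roll of black tape, 53 mm diameter, 19 mm high, lying flat at the right, loose.
- clip: Bystander: black binder clip, 25 x 22 x 20 mm, lying behind the stand, loose.

How it is judged:
On the way, in this order (a step that is already met when the one before it is completed fails the run):
1. the tin rolls on the deck under a finger that pushes it above its mid-height (angular speed of tin above 0.25 rad/s and contact force between the fingers and tin above 0.05 N and z of the grasp point in the frame of stand above 0.08 m and x of tin_center in the frame of stand below 0.03 m), for 0.02 s.
2. the tin rests between the two pairs of wheels (horizontal distance between tin_center and seat below 0.006 m and z of tin_center in the frame of stand between 0.0445 and 0.0505 m and angle between the z axis of tin and the y axis of stand, either way round below 0.12 rad and linear speed of tin below 0.02 m/s), for 0.2 s.
3. the hold-down arm's wheels rest on the seated tin (horizontal distance between tin_center and seat below 0.006 m and z of tin_center in the frame of stand between 0.0445 and 0.0505 m and angle between the z axis of tin and the y axis of stand, either way round below 0.12 rad and value of joint hold_down above 1.6 rad and contact force between press_wheels and tin above 0.2 N), for 0.2 s.
At the end, for the whole second after the job is handed in: The tin lies at rest between the wheels, its centre within 6 mm of the seat and within 3 mm of its height, its axis across the stand within 0.12 rad, and the hold-down arm's wheels rest on it with more than 0.2 N (all of step 3 and linear speed of tin below 0.02 m/s and value of joint hold_down below 1.88 rad); the robot touches nothing.
It fails at once if the tin is lifted more than 12 mm above its rolling height (z of tin_center in the frame of stand above 0.067 m).
It fails at once if a bystander is moved more than 20 mm (distance of any of next_tin, screw_jar, notebook, tape_small, clip from where it was at the start of the episode above 0.02 m).
It fails at once if the upright tin or the jar is tipped (angle between any of next_tin, screw_jar's own z axis and vertical above 0.3 rad).
It also fails if it takes over 64 s, if anything falls off the work surface, if the arm or the gripper's body presses on something with over 40 N, if the wrist force passes 120 N, or if a joint passes its speed limit or range.

## Working session

There is one attempt and no reset: what is moved stays moved. The work goes in short steps, Python scripts to look and compute and a tool call to move; the robot and the scene stay as the last step left them, time stands still between calls to the robot, and variables do not carry over. Pictures are saved under pics/ and viewed, at most 10 in all, crops included, and the job is handed in when it is done.

Besides the shell and the picture viewer there is one more tool, called after "Request:" as name(argument=value, ...) on one line, values as JSON. jog_arm: Moves the arm, as the interface text tells. Its arguments: {"type":"object","properties":{"turn":{"type":"array","items":{"type":"array","items":{"type":"number"}}},"delta_pos":{"type":"array","items":{"type":"array","items":{"type":"number"}}},"gripper":{"type":"array","items":{"type":"number"}},"grip_force":{"type":"number"}},"required":["turn","delta_pos","gripper"]}

```bash
mkdir -p pics; python3 - <<'E'
from workcell import read_state, vision
import cv2,numpy as np
s=read_state();print(s)
for n in("scene","top"):
    im=vision.read_camera(n);cv2.imwrite(f"pics/{n}0.png",im[:,:,::-1])
    print(n,vision.calibration(n))
print(vision.calibration("wrist"))
E
```

```text
{'time': 0.0, 'q': array([-1.29289932e+00,  2.64781613e-01,  1.60539632e+00, -2.39748588e-05,
        1.27370795e+00, -3.69001561e-02]), 'joint_vel': array([ 0.00092716,  0.00143483,  0.00055863,  0.00096149, -0.00107832,
        0.00036873]), 'joint_torque': array([ 1.77821028e-03, -5.15115309e+01, -3.67314184e+01, -1.75982873e-04,
        1.31454086e-02, -1.17303782e-05]), 'tool_pos': array([ 0.20875973, -0.64104096,  0.1962309 ]), 'tcp_rot': array([-3.10051002e+00, -4.92097496e-01,  4.68407635e-04]), 'wrist_force': array([-0.16662541,  0.6254075 ,  0.22047098]), 'torque': array([ 0.0035353 , -0.03057378,  0.02863544]), 'grip_force': 0.0, 'width': 0.999908251546218}
scene {'vfov': 43.102768924289904, 'cx': 320.0733887255278, 'cy': 229.0306605213806, 'R': array([[-0.90574523,  0.42361323,  0.0133196 ],
       [ 0.16224844,  0.37560082, -0.91246889],
       [-0.39153674, -0.82430326, -0.40892924]]), 't': array([0.48958891, 0.08382338, 1.25226519])}
top {'vfov': 45.98857980951948, 'cx': 328.655889339691, 'cy': 239.33534919981196, 'R': array([[ 0.03964791, -0.99920632, -0.00384413],
       [-0.97651547, -0.03793163, -0.21208187],
       [ 0.21176773,  0.01216246, -0.97724434]]), 't': array([-0.1165431 ,  0.5028775 ,  1.10891508])}
{'vfov': 69.2893632990118, 'cx': 319.8857279741739, 'cy': 244.06288711437864, 'mount': array([[-1.72147396e-03, -9.58797867e-01, -2.84083943e-01,
         7.19153401e-02],
       [ 9.99997050e-01, -2.13735376e-03,  1.15395945e-03,
        -3.58183876e-04],
       [-1.71360174e-03, -2.84081118e-01,  9.58798718e-01,
        -1.75916894e-01],
       [ 0.00000000e+00,  0.00000000e+00,  0.00000000e+00,
         1.00000000e+00]])}
```

View pics/scene0.png

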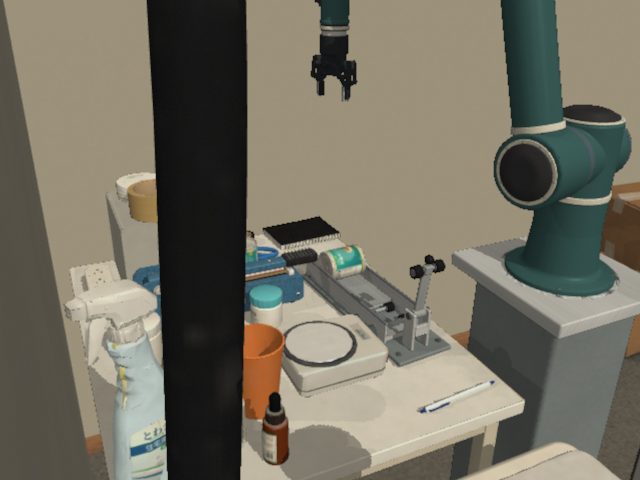

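View pics/top0.png

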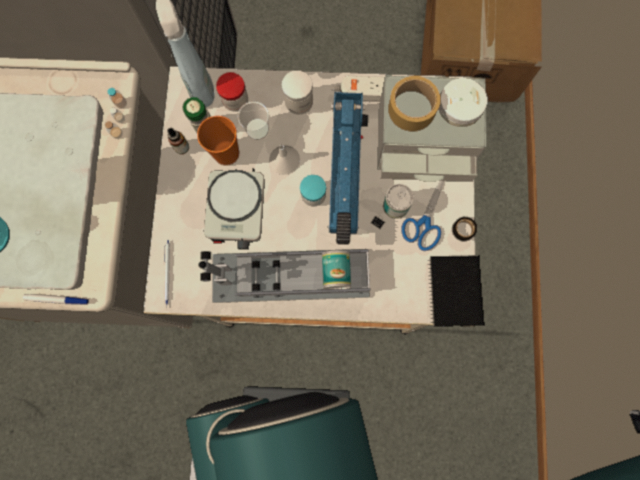

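The top view shows the stand from about (213,275) to (370,272), with the green-labelled tin at (336,270). The hold-down arm is at about (215,268). I'll zoom in for corner pixels.

```bash
python3 - <<'E'
import cv2,numpy as np
t=cv2.imread("pics/top0.png")[240:310,190:390];s=cv2.imread("pics/scene0.png")[230:370,300:460]
a=cv2.resize(t,None,fx=4,fy=4,interpolation=cv2.INTER_CUBIC)
b=cv2.resize(s,(365,320),interpolation=cv2.INTER_CUBIC)
o=np.zeros((600,800,3),np.uint8);o[:280]=a;o[280:,:365]=b
cv2.imwrite("pics/crop.png",o)
E
```

```text
(no output)
```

View pics/crop.png

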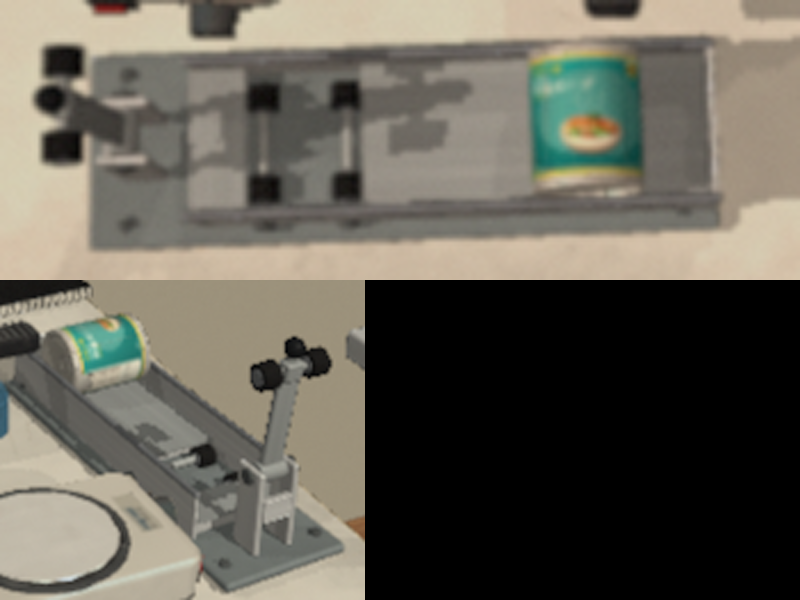

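The crop shows the near wheels at (345,97)/(345,187), the far wheels at (263,97)/(263,187), the end plate at u=713, the tin spanning u=530–642 and the knob at (50,98). All are crop pixels; full-image pixel = 190+u/4, 240+v/4.

```bash
cat > h.py <<'E'
import numpy as np
from workcell import read_state, vision
def ray(name,u,v,z):
    c=vision.calibration(name);f=240/np.tan(np.radians(c["vfov"]/2));R,t=c["R"],c["t"]
    o=-R.T@t;d=R.T@np.array([(u-c["cx"])/f,(v-c["cy"])/f,1]);return o+d*(z-o[2])/d[2]
E
python3 - <<'E'
from h import *
def tc(u,v,z): return ray("top",190+u/4-.4,240+v/4-.4,z)
P={k:tc(*p) for k,p in dict(nb=(345,97,.024),nf=(345,187,.024),fb=(263,97,.024),ff=(263,187,.024),
 epb=(713,45,.048),epf=(713,190,.048),gfr=(718,203,.05),gfl=(190,217,.05),gbr=(710,41,.05),gbl=(190,60,.05),cl=(122,130,.077),tinL=(530,118,.055),tinR=(642,115,.055),knob=(50,98,.173),bl=(92,248,.006),br=(718,228,.006)).items()}
for k,p in P.items(): print(k,p.round(4))
n=(P["nb"]+P["nf"])/2;f=(P["fb"]+P["ff"])/2;d=f-n;print("axle dist",np.linalg.norm(d[:2]))
for a,b in(("gfr","gfl"),("gbr","gbl"),("br","bl")):
    e=P[b]-P[a];print(a,np.linalg.norm(e),"yaw of stand x",np.arctan2(e[1],e[0]))
e=(P["gfl"]-P["gfr"]+P["gbl"]-P["gbr"]);a=np.arctan2(e[1],e[0])
X=np.array([np.cos(a),np.sin(a)]);Y=np.array([-X[1],X[0]])
m=((n+f)/2)[:2];O=m-X*.055;print("yaw",a,"O",O)
for k,p in P.items(): print(k,((p[:2]-O)@X).round(4),((p[:2]-O)@Y).round(4))
# knob in scene view
r=lambda name,u,v:(ray(name,u,v,0.),ray(name,u,v,.3))
a0,a1=r("top",190+50/4-.4,240+98/4-.4);b0,b1=r("scene",300+294*160/365-.3,230+(348-280)*140/320-.3)
A=np.stack([a1-a0,-(b1-b0)],1);s=np.linalg.lstsq(A,b0-a0,rcond=None)[0]
p=a0+s[0]*(a1-a0);q=b0+s[1]*(b1-b0);print("knob tri",p,q,((p[:2]-O)@X),((p[:2]-O)@Y))
E
```

```text
nb [0.4568 0.0119 0.024 ]
nf [0.4096 0.0091 0.024 ]
fb [0.4551 0.0547 0.024 ]
ff [0.4079 0.0516 0.024 ]
epb [ 0.4872 -0.1782  0.048 ]
epf [ 0.4123 -0.18    0.048 ]
gfr [ 0.4056 -0.1826  0.05  ]
gfl [0.388  0.0838 0.05  ]
gbr [ 0.4889 -0.1764  0.05  ]
gbl [0.4686 0.0898 0.05  ]
cl [0.427  0.1162 0.077 ]
tinL [ 0.4445 -0.0859  0.055 ]
tinR [ 0.4482 -0.1426  0.055 ]
knob [0.4261 0.1306 0.173 ]
bl [0.3747 0.1414 0.006 ]
br [ 0.398  -0.1857  0.006 ]
axle dist 0.04269665327632355
gfr 0.26695528430097515 yaw of stand x 1.6365786702948213
gbr 0.26697409024389823 yaw of stand x 1.6469074547378995
br 0.3278983390161794 yaw of stand x 1.6419917050053565
yaw 1.6417432444170639 O [ 0.43627732 -0.02305465]
nb 0.0334 -0.023
nf 0.0339 0.0243
fb 0.0762 -0.0243
ff 0.0764 0.023
epb -0.1583 -0.0398
epf -0.1549 0.035
gfr -0.157 0.042
gfl 0.11 0.0406
gbr -0.1567 -0.0416
gbl 0.1102 -0.0402
cl 0.1396 -0.0006
tinL -0.0633 -0.0037
tinR -0.1201 -0.0035
knob 0.154 -0.0007
bl 0.1684 0.0498
br -0.1595 0.0497
knob tri [0.4262501  0.13091777 0.17185017] [0.42567893 0.13133977 0.17185761] 0.15429588321837817 -0.0009127098199911473
```

Request:
jog_arm(turn=[[0,0,-0.1206],[0,0,-0.1206],[0,0,-0.1206],[0,0,-0.1206],[0,0,-0.1206],[0,0,-0.1206],[0,0,-0.1206],[0,0,-0.1206],[0,0,-0.1206],[0,0,-0.1206],[0,0,-0.1206],[0,0,0],[0,0,0],[0,0,0],[0,0,0],[0,0,0],[0,0,0],[0,0,0],[0,0,0],[0,0,0]], delta_pos=[[0,0,0],[0,0,0],[0,0,0],[0,0,0],[0,0,0],[0,0,0],[0,0,0],[0,0,0],[0,0,0],[0,0,0],[0,0,0],[0.031,0.017,0],[0.031,0.017,0],[0.031,0.017,0],[0.031,0.017,0],[0.031,0.017,0],[0.031,0.017,0],[0.031,0.017,0],[0.031,0.017,0],[0.031,0.017,0]], gripper=[0,0,0,0,0,0,0,0,0,0,0,0,0,0,0,0,0,0,0,0])

```text
time: 1.77
tool_pos: [0.342, -0.3508, 0.1971]
tcp_rot: [-2.142, -2.298, -0.0]
wrist_force: [0.3, 0.4, 0.1]
width: -0.002
grip_force: 0.0
```

```bash
cat >> h.py <<'E'
from scipy.spatial.transform import Rotation as Ro
a=1.6417;X=np.array([np.cos(a),np.sin(a)]);Y=np.array([-X[1],X[0]]);O=np.array([.4363,-.0231])
def st():
    s=read_state();p=s["tool_pos"];d=p[:2]-O
    M=Ro.from_rotvec(s["tcp_rot"]).as_matrix()
    print("t",round(s["time"],2),"stand xyz",(d@X).round(4),(d@Y).round(4),p[2].round(4),"toolx yaw",np.arctan2(M[1,0],M[0,0]).round(4),"tz",M[:,2].round(3),"F",s["wrist_force"].round(2),"w",s["width"],"q",s["q"].round(2))
E
python3 -c "
from h import *;st()"
```

```text
t 1.77 stand xyz -0.3202 0.1173 0.1971 toolx yaw 1.641 tz [-0.     0.001 -1.   ] F [0.31 0.44 0.12] w -0.002078657712879529 q [-0.85 -0.09  1.99  0.    1.24 -0.92]
```

Request:
jog_arm(turn=[[0,0,0],[0,0,0],[0,0,0],[0,0,0],[0,0,0],[0,0,0],[0,0,0],[0,0,0],[0,0,0],[0,0,0],[0,0,0],[0,0,0],[0,0,0],[0,0,0]], delta_pos=[[0.0275,0.015,0],[0.0275,0.015,0],[0.0275,0.015,0],[0.0275,0.015,0],[0.0275,0.015,0],[0.0275,0.015,0],[0.0275,0.015,0],[0.0275,0.015,0],[0,0,0.026],[0,0,0.026],[0,0,0.026],[0,0,0.026],[0,0,0.002],[0,0,0]], gripper=[0,0,0,0,0,0,0,0,0,0,0,0,0,0])

```text
time: 2.93
tool_pos: [0.4439, -0.124, 0.0897]
tcp_rot: [-2.138, -2.295, 0.003]
wrist_force: [-0.5, -0.8, 0.9]
width: -0.001
grip_force: 0.0
```

```bash
python3 -c "
from h import *;import cv2;st()
a=vision.read_camera('top')[220:320,180:400,::-1];b=vision.read_camera('scene')[200:380,250:470,::-1]
o=np.zeros((600,800,3),np.uint8);o[:300,:660]=cv2.resize(a,(660,300));o[300:,:366]=cv2.resize(b,(366,300))
w=vision.read_camera('wrist')[:,:,::-1];o[300:,380:780]=cv2.resize(w,(400,300));cv2.imwrite('pics/c2.png',o)"
```

```text
t 2.93 stand xyz -0.1012 -0.0005 0.0897 toolx yaw 1.6415 tz [-0.005  0.002 -1.   ] F [-0.52 -0.83  0.94] w -0.0010688863333037527 q [-0.33 -0.04  2.15 -0.    1.04 -0.4 ]
```

View pics/c2.png

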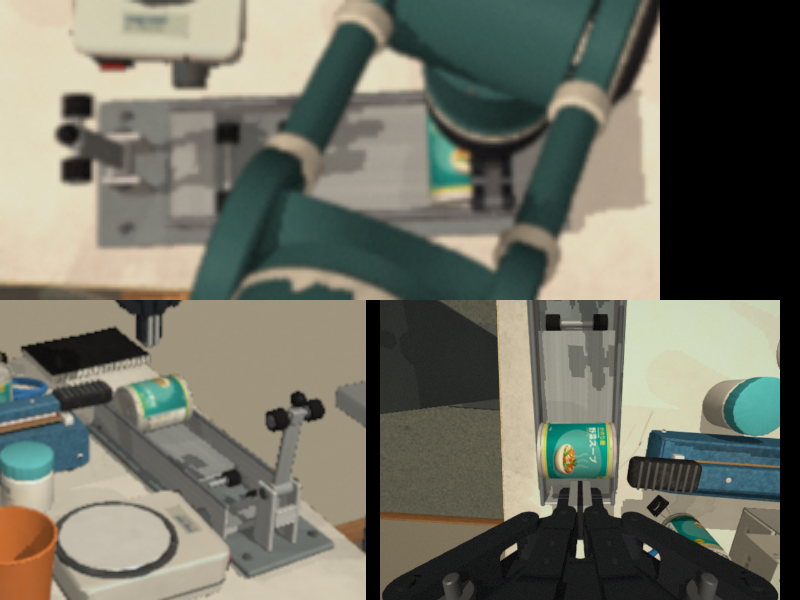

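The wrist view shows the tin dead ahead and centred between the guides, and the fingers are just above its rear upper side. I'll creep down now.

Request:
jog_arm(turn=[[0,0,0],[0,0,0],[0,0,0],[0,0,0],[0,0,0]], delta_pos=[[0,0,0.002],[0,0,0.002],[0,0,0.001],[0,0,0.001],[0,0,0]], gripper=[0,0,0,0,0])

```text
time: 3.5
tool_pos: [0.446, -0.1248, 0.0856]
tcp_rot: [-2.142, -2.298, 0.0]
wrist_force: [-0.3, 0.5, -0.6]
width: 0.0
grip_force: 0.0
```

Request:
jog_arm(turn=[[0,0,0],[0,0,0]], delta_pos=[[0,0,0.001],[0,0,0]], gripper=[0,0])

```text
time: 3.67
tool_pos: [0.446, -0.1248, 0.0844]
tcp_rot: [-2.142, -2.298, 0.0]
wrist_force: [0.0, -0.2, -0.2]
width: -0.001
grip_force: 0.0
```

Request:
jog_arm(turn=[[0,0,0],[0,0,0]], delta_pos=[[0,0,0.001],[0,0,0]], gripper=[0,0])

```text
time: 3.83
tool_pos: [0.446, -0.1248, 0.0834]
tcp_rot: [-2.141, -2.298, 0.0]
wrist_force: [-0.8, 0.6, 0.3]
width: 0.002
grip_force: 0.0
```

Request:
jog_arm(turn=[[0,0,0],[0,0,0]], delta_pos=[[0,0,0.0007],[0,0,0]], gripper=[0,0])

```text
time: 4.0
tool_pos: [0.446, -0.1248, 0.0827]
tcp_rot: [-2.141, -2.298, 0.0]
wrist_force: [-0.9, 1.1, -0.4]
width: -0.001
grip_force: 0.0
```

Request:
jog_arm(turn=[[0,0,0],[0,0,0]], delta_pos=[[0,0,0.0005],[0,0,0]], gripper=[0,0])

```text
time: 4.17
tool_pos: [0.4461, -0.1248, 0.0823]
tcp_rot: [-2.142, -2.298, 0.0]
wrist_force: [0.5, -0.0, 0.5]
width: 0.003
grip_force: 0.0
```

Request:
jog_arm(turn=[[0,0,0],[0,0,0],[0,0,0]], delta_pos=[[0.003,0,0],[0.003,0,0],[0,0,0]], gripper=[0,0,0])

```text
time: 4.42
tool_pos: [0.4455, -0.1183, 0.0823]
tcp_rot: [-2.141, -2.299, -0.0]
wrist_force: [-0.2, -0.2, 0.8]
width: 0.001
grip_force: 0.0
```

Request:
jog_arm(turn=[[0,0,0],[0,0,0]], delta_pos=[[0,0,0.0005],[0,0,0]], gripper=[0,0])

```text
time: 4.58
tool_pos: [0.4457, -0.1187, 0.0818]
tcp_rot: [2.141, 2.299, -0.0]
wrist_force: [-0.2, 0.1, -0.4]
width: -0.0
grip_force: 0.0
```

Request:
jog_arm(turn=[[0,0,0],[0,0,0]], delta_pos=[[0,0,0.0007],[0,0,0]], gripper=[0,0])

```text
time: 4.75
tool_pos: [0.4456, -0.1188, 0.0811]
tcp_rot: [-2.142, -2.298, 0.0]
wrist_force: [-0.2, 0.7, 0.5]
width: 0.003
grip_force: 0.0
```

Request:
jog_arm(turn=[[0,0,0],[0,0,0]], delta_pos=[[0,0,0.0007],[0,0,0]], gripper=[0,0])

```text
time: 4.92
tool_pos: [0.4456, -0.1189, 0.0803]
tcp_rot: [-2.142, -2.298, 0.0]
wrist_force: [0.2, -0.8, 0.3]
width: -0.002
grip_force: 0.0
```

```bash
python3 -c "
from h import *;import cv2;st()
b=vision.read_camera('scene')[180:330,250:400,::-1]
w=vision.read_camera('wrist')[200:480,140:500,::-1];o=np.zeros((420,800,3),np.uint8);o[:,:360]=cv2.resize(b,(360,420));o[:280,400:760]=w;cv2.imwrite('pics/c3.png',o)"
```

```text
t 4.92 stand xyz -0.0962 -0.0025 0.0803 toolx yaw 1.6413 tz [-0.  0. -1.] F [ 0.16 -0.84  0.33] w -0.002441478031258883 q [-0.31 -0.04  2.17 -0.    1.01 -0.39]
```

View pics/c3.png

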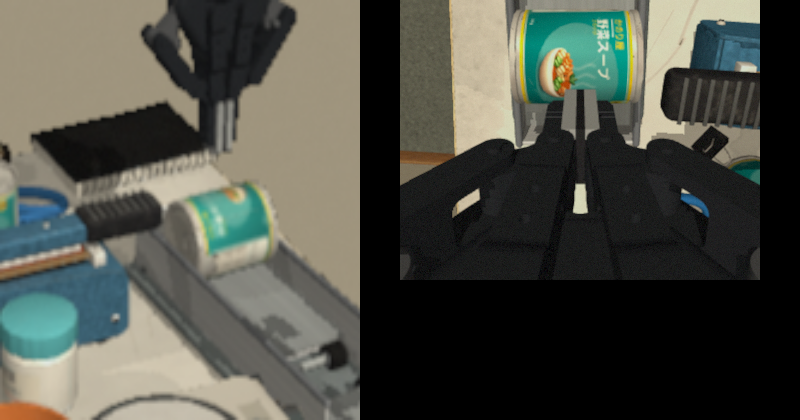

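The scene crop shows the fingertip at full-image pixel (344,234), above and behind the tin's top at (344,248). I'll check this against projections.

```bash
cat >> h.py <<'E'
def pj(n,sx,sy,z):
    c=vision.calibration(n);f=240/np.tan(np.radians(c["vfov"]/2))
    P=np.append(O+sx*X+sy*Y,z)
    if n=="wrist":
        s=read_state();M=Ro.from_rotvec(s["tcp_rot"]).as_matrix();q=np.linalg.inv(c["mount"])@np.append(M.T@(P-s["tool_pos"]),1);q=q[:3]
    else: q=c["R"]@P+c["t"]
    return (f*q[0]/q[2]+c["cx"]).round(1),(f*q[1]/q[2]+c["cy"]).round(1)
E
python3 -c "
from h import *
print('tcp',pj('scene',-.0962,-.0025,.0803))
for n in('scene','wrist'):
  for y in(-.038,.034):print(n,y,'top',pj(n,-.092,y,.083),'bot',pj(n,-.092,y,.026),'front',pj(n,-.0635,y,.055),'back',pj(n,-.1205,y,.055))
"
```

```text
tcp (np.float64(339.6), np.float64(249.3))
scene -0.038 top (np.float64(324.3), np.float64(252.8)) bot (np.float64(323.8), np.float64(279.9)) front (np.float64(331.7), np.float64(272.7)) back (np.float64(316.7), np.float64(260.1))
scene 0.034 top (np.float64(357.2), np.float64(245.0)) bot (np.float64(356.1), np.float64(271.5)) front (np.float64(364.8), np.float64(264.2)) back (np.float64(348.9), np.float64(252.3))
wrist -0.038 top (np.float64(387.1), np.float64(273.8)) bot (np.float64(371.8), np.float64(243.5)) front (np.float64(380.9), np.float64(211.1)) back (np.float64(376.6), np.float64(299.5))
wrist 0.034 top (np.float64(252.4), np.float64(274.1)) bot (np.float64(267.7), np.float64(243.7)) front (np.float64(258.5), np.float64(211.3)) back (np.float64(263.2), np.float64(299.7))
```

```bash
python3 -c "
from h import *;import cv2;st()
b=vision.read_camera('scene')[200:290,300:400,::-1].copy();w=vision.read_camera('wrist')[230:380,250:390,::-1].copy()
t=read_state()['tool_pos'];d=t[:2]-O
for dz in(0,.02,.04):
  for n,im,o,k in(('scene',b,(300,200),0),('wrist',w,(250,230),0)):
    u,v=pj(n,d@X,d@Y,t[2]+dz);print(n,dz,u,v);cv2.circle(im,(int(round(u-o[0])),int(round(v-o[1]))),1,(0,0,255),-1)
o=np.zeros((480,800,3),np.uint8);o[:360,:400]=cv2.resize(b,(400,360),interpolation=0);o[:405,410:788]=cv2.resize(w,(378,405),interpolation=0);cv2.imwrite('pics/c4.png',o)"
```

```text
t 5.02 stand xyz -0.0962 -0.0025 0.0804 toolx yaw 1.6413 tz [-0.  0. -1.] F [ 0.04 -0.58  0.14] w 0.0029328013777436433 q [-0.31 -0.04  2.17 -0.    1.01 -0.39]
scene 0 339.5 249.2
wrist 0 320.7 279.4
scene 0.02 339.8 239.6
wrist 0.02 320.9 295.0
scene 0.04 340.1 229.9
wrist 0.04 321.0 314.6
```

View pics/c4.png

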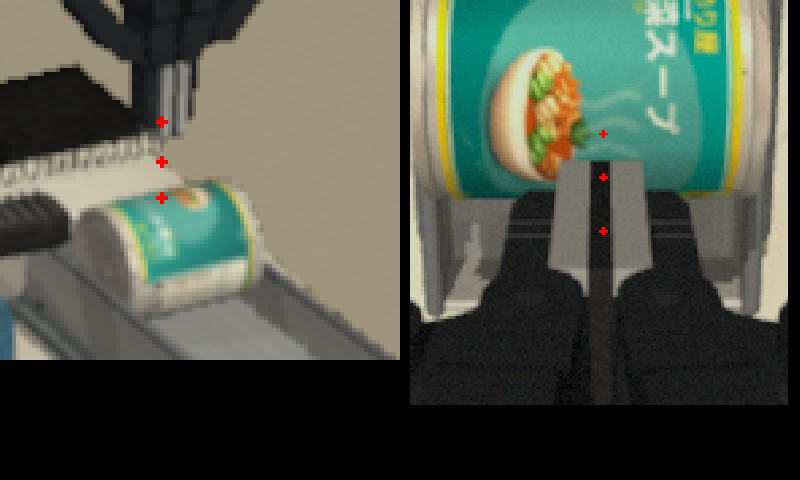

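The real fingertips sit about 30 mm above the reported TCP, and both the scene and wrist views agree on that. I'll keep descending and watch the force.

Request:
jog_arm(turn=[[0,0,0],[0,0,0],[0,0,0],[0,0,0],[0,0,0],[0,0,0],[0,0,0],[0,0,0]], delta_pos=[[0,0,0.003],[0,0,0.003],[0,0,0.003],[0,0,0.003],[0,0,0.003],[0,0,0.003],[0,0,0],[0,0,0]], gripper=[0,0,0,0,0,0,0,0])

```text
time: 5.78
tool_pos: [0.4454, -0.1187, 0.0621]
tcp_rot: [-2.141, -2.298, 0.0]
wrist_force: [-0.7, 0.4, -0.2]
width: -0.003
grip_force: 0.0
```

Request:
jog_arm(turn=[[0,0,0],[0,0,0],[0,0,0],[0,0,0]], delta_pos=[[0,0,0.001],[0,0,0.001],[0,0,0.001],[0,0,0]], gripper=[0,0,0,0])

```text
time: 6.12
tool_pos: [0.4456, -0.1188, 0.0594]
tcp_rot: [-2.142, -2.298, 0.0]
wrist_force: [0.0, 0.3, 0.3]
width: -0.0
grip_force: 0.0
```

Request:
jog_arm(turn=[[0,0,0],[0,0,0],[0,0,0],[0,0,0]], delta_pos=[[0,0,0.001],[0,0,0.001],[0,0,0.001],[0,0,0]], gripper=[0,0,0,0])

```text
time: 6.45
tool_pos: [0.4455, -0.1188, 0.0562]
tcp_rot: [-2.141, -2.298, 0.0]
wrist_force: [-0.3, -0.9, -0.3]
width: 0.006
grip_force: 0.0
```

Request:
jog_arm(turn=[[0,0,0],[0,0,0]], delta_pos=[[0,0,0.001],[0,0,0]], gripper=[0,0])

```text
time: 6.62
tool_pos: [0.4456, -0.1188, 0.0553]
tcp_rot: [-2.141, -2.298, 0.0]
wrist_force: [-0.2, 0.0, -0.1]
width: 0.004
grip_force: 0.0
```

Request:
jog_arm(turn=[[0,0,0],[0,0,0],[0,0,0]], delta_pos=[[0,0,0.001],[0,0,0.001],[0,0,0]], gripper=[0,0,0])

```text
time: 6.87
tool_pos: [0.4455, -0.1188, 0.0532]
tcp_rot: [-2.141, -2.298, 0.0]
wrist_force: [-0.0, -0.8, 0.1]
width: 0.002
grip_force: 0.0
```

Request:
jog_arm(turn=[[0,0,0],[0,0,0]], delta_pos=[[0,0,0.001],[0,0,0]], gripper=[0,0])

```text
time: 7.03
tool_pos: [0.4456, -0.1188, 0.0523]
tcp_rot: [-2.141, -2.298, 0.0]
wrist_force: [0.4, 1.1, -0.9]
width: 0.0
grip_force: 0.0
```

Request:
jog_arm(turn=[[0,0,0],[0,0,0]], delta_pos=[[0,0,0.001],[0,0,0]], gripper=[0,0])

```text
time: 7.2
tool_pos: [0.4456, -0.1188, 0.0513]
tcp_rot: [-2.142, -2.298, 0.0]
wrist_force: [0.6, 0.2, 0.5]
width: -0.005
grip_force: 0.0
```

Request:
jog_arm(turn=[[0,0,0],[0,0,0]], delta_pos=[[0,0,0.001],[0,0,0]], gripper=[0,0])

```text
time: 7.37
tool_pos: [0.4456, -0.1188, 0.0503]
tcp_rot: [-2.141, -2.298, 0.0]
wrist_force: [-0.3, 1.2, 1.0]
width: -0.002
grip_force: 0.0
```

Request:
jog_arm(turn=[[0,0,0],[0,0,0]], delta_pos=[[0,0,0.001],[0,0,0]], gripper=[0,0])

```text
time: 7.53
tool_pos: [0.4458, -0.1189, 0.0496]
tcp_rot: [2.141, 2.298, 0.0]
wrist_force: [-0.7, -0.4, 0.4]
width: 0.003
grip_force: 0.3
```

Request:
jog_arm(turn=[[0,0,0],[0,0,0]], delta_pos=[[0,0,0.001],[0,0,0]], gripper=[0,0])

```text
time: 7.7
tool_pos: [0.446, -0.1192, 0.0495]
tcp_rot: [2.141, 2.298, -0.0]
wrist_force: [-3.1, -0.4, 6.9]
width: 0.002
grip_force: 3.6
```

Request:
jog_arm(turn=[[0,0,0],[0,0,0]], delta_pos=[[0,0,0.001],[0,0,0]], gripper=[0,0])

```text
time: 7.87
tool_pos: [0.4462, -0.1195, 0.0494]
tcp_rot: [2.14, 2.298, -0.001]
wrist_force: [-5.6, 0.2, 13.2]
width: 0.001
grip_force: 6.8
```

```bash
python3 -c "
from h import *;import cv2;st()
b=vision.read_camera('scene')[200:290,300:400,::-1].copy();w=vision.read_camera('wrist')[130:380,220:420,::-1].copy()
o=np.zeros((450,800,3),np.uint8);o[:360,:400]=cv2.resize(b,(400,360),interpolation=0);o[:450,420:780]=cv2.resize(w,(360,450),interpolation=0);cv2.imwrite('pics/c5.png',o)"
```

```text
t 7.87 stand xyz -0.0968 -0.003 0.0494 toolx yaw 1.6419 tz [ 0.    -0.001 -1.   ] F [-5.63  0.18 13.19] w 0.0012051059483887449 q [-0.31  0.01  2.19 -0.    0.94 -0.39]
```

View pics/c5.png

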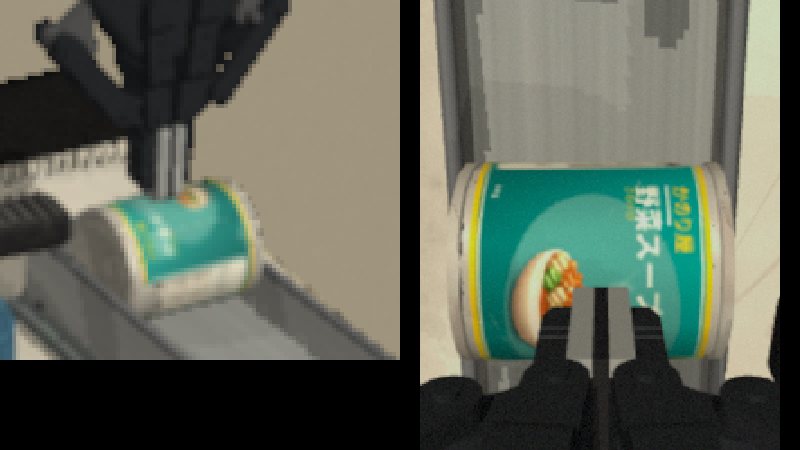

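Contact, and the tip is on the tin's top with the tool's z reading 0.0496. The force is about 13 N, which is more than I want, so I'll ease off and make the first stroke.

Request:
jog_arm(turn=[[0,0,0],[0,0,0],[0,0,0],[0,0,0],[0,0,0],[0,0,0],[0,0,0],[0,0,0],[0,0,0]], delta_pos=[[0,0,-0.0015],[0,0,0],[0.003,0,0],[0.004,0,0],[0.004,0,0],[0.004,0,0],[0.004,0,0],[0.004,0,0],[0.004,0,0]], gripper=[0,0,0,0,0,0,0,0,0])

```text
time: 8.72
tool_pos: [0.4442, -0.0916, 0.0494]
tcp_rot: [2.141, 2.298, 0.001]
wrist_force: [-0.6, -0.4, 4.8]
width: -0.0
grip_force: 2.4
```

```bash
cat >> h.py <<'E'
import cv2
def tin():
    # tin's leading silhouette in wrist view: teal label rows
    s=read_state();w=vision.read_camera("wrist");hsv=cv2.cvtColor(w,cv2.COLOR_RGB2HSV)
    m=cv2.inRange(hsv,(75,100,50),(100,255,255));n,l,stt,c=cv2.connectedComponentsWithStats(m[:, 200:440].copy())
    k=1+np.argmax(stt[1:,4]);v0=stt[k,1];print("teal box",stt[k])
    best=None
    for x in np.arange(-.15,.12,.0005):   # top of the silhouette: min over the circle at z .0545
        th=np.linspace(-.3,1.8,40);vv=min(pj("wrist",x+.0285*np.sin(t),0,.0545+.0285*np.cos(t))[1] for t in th)
        if best is None or abs(vv-v0)<best[0]: best=(abs(vv-v0),x)
    print("tin centre x",best[1].round(4),"err px",best[0])
E
python3 -c "
from h import *;st();tin()"
```

```text
t 8.72 stand xyz -0.0689 -0.0031 0.0494 toolx yaw 1.6416 tz [ 0.001 -0.    -1.   ] F [-0.64 -0.39  4.77] w -0.0003125743785589142 q [-0.26 -0.01  2.21 -0.    0.94 -0.33]
teal box [  55  246  119  103 5839]Traceback (most recent call last):
  File "<string>", line 2, in <module>
    from h import *;st();tin()
                         ~~~^^
  File "h.py", line 27, in tin
    th=np.linspace(-.3,1.8,40);vv=min(pj("wrist",x+.0285*np.sin(t),0,.0545+.0285*np.cos(t))[1] for t in th)
                                  ~~~^^^^^^^^^^^^^^^^^^^^^^^^^^^^^^^^^^^^^^^^^^^^^^^^^^^^^^^^^^^^^^^^^^^^^^
  File "h.py", line 27, in <genexpr>
    th=np.linspace(-.3,1.8,40);vv=min(pj("wrist",x+.0285*np.sin(t),0,.0545+.0285*np.cos(t))[1] for t in th)
                                      ~~^^^^^^^^^^^^^^^^^^^^^^^^^^^^^^^^^^^^^^^^^^^^^^^^^^^
  File "h.py", line 16, in pj
    s=read_state();M=Ro.from_rotvec(s["tcp_rot"]).as_matrix();q=np.linalg.inv(c["mount"])@np.append(M.T@(P-s["tool_pos"]),1);q=q[:3]
ValueError: time passes only in moves, steps and waits
```

```bash
python3 - <<'E'
s=open("h.py").read()
s=s.replace('s=read_state();M=Ro','s=S or read_state();M=Ro').replace('def pj(','S=None\ndef pj(')
i=s.index("def tin()");s=s[:i]+'''def tin():
    global S
    S=read_state();w=vision.read_camera("wrist");hsv=cv2.cvtColor(w,cv2.COLOR_RGB2HSV)
    m=((hsv[...,1]>70)|(hsv[...,2]>165))[:, 275:365];fr=m.mean(1)
    on=np.convolve(fr>.6,np.ones(8),"valid")>=7;v0=int(np.argmax(on[60:]))+60
    print("edge row",v0,"val above/below",np.median(hsv[v0-12:v0-4,275:365],axis=(0,1)),np.median(hsv[v0+4:v0+12,275:365],axis=(0,1)))
    th=np.linspace(-.3,1.8,40);xs=np.arange(-.15,.12,.001)
    e=[abs(min(pj("wrist",x+.0285*np.sin(t),0,ZC+.0285*np.cos(t))[1] for t in th)-v0) for x in xs]
    print("tin x",xs[np.argmin(e)].round(4),"err",min(e))
ZC=.0545
'''
open("h.py","w").write(s)
E
python3 -c "
from h import *;tin()"
```

```text
edge row 245 val above/below [ 26.  26. 138.] [ 83. 137. 122.]Traceback (most recent call last):
  File "<string>", line 2, in <module>
    from h import *;tin()
                    ~~~^^
  File "h.py", line 28, in tin
    e=[abs(min(pj("wrist",x+.0285*np.sin(t),0,ZC+.0285*np.cos(t))[1] for t in th)-v0) for x in xs]
           ~~~^^^^^^^^^^^^^^^^^^^^^^^^^^^^^^^^^^^^^^^^^^^^^^^^^^^^^^^^^^^^^^^^^^^
  File "h.py", line 28, in <genexpr>
    e=[abs(min(pj("wrist",x+.0285*np.sin(t),0,ZC+.0285*np.cos(t))[1] for t in th)-v0) for x in xs]
               ~~^^^^^^^^^^^^^^^^^^^^^^^^^^^^^^^^^^^^^^^^^^^^^^^^
  File "h.py", line 14, in pj
    c=vision.calibration(n);f=240/np.tan(np.radians(c["vfov"]/2))
ValueError: time passes only in moves, steps and waits
```

```bash
sed -i 's/c=vision.calibration(n)/c=cal(n)/; s/^S=None/S=None\nimport functools\ncal=functools.lru_cache(None)(vision.calibration)/' h.py; python3 -c "
from h import *;tin()"
```

```text
edge row 245 val above/below [ 26.  26. 138.] [ 83. 137. 122.]
tin x -0.077 err 0.4000000000000057
```

Request:
jog_arm(turn=[[0,0,0],[0,0,0],[0,0,0],[0,0,0],[0,0,0],[0,0,0],[0,0,0],[0,0,0],[0,0,0],[0,0,0],[0,0,0],[0,0,0],[0,0,0],[0,0,0],[0,0,0],[0,0,0]], delta_pos=[[0,0,-0.006],[-0.01,0,0],[-0.01,0,0],[0,0,0.004],[0,0,0.002],[0,0,0],[0.004,0,0],[0.004,0,0],[0.004,0,0],[0.004,0,0],[0.004,0,0],[0.004,0,0],[0.004,0,0],[0.004,0,0],[0.004,0,0],[0.002,0,0]], gripper=[0,0,0,0,0,0,0,0,0,0,0,0,0,0,0,0])

```text
time: 10.2
tool_pos: [0.4425, -0.0737, 0.0494]
tcp_rot: [-2.142, -2.298, 0.0]
wrist_force: [-1.6, 0.1, 7.7]
width: 0.0
grip_force: 3.5
```

```bash
python3 -c "
from h import *;st();tin()"
```

```text
t 10.2 stand xyz -0.0509 -0.0026 0.0494 toolx yaw 1.6413 tz [-0.  0. -1.] F [-1.63  0.11  7.73] w 0.00035457271011569774 q [-0.22 -0.02  2.22 -0.    0.95 -0.29]
edge row 242 val above/below [ 26.  26. 137.] [ 80. 130. 130.]
tin x -0.058 err 0.30000000000001137
```

Request:
jog_arm(turn=[[0,0,0],[0,0,0],[0,0,0],[0,0,0],[0,0,0],[0,0,0],[0,0,0],[0,0,0],[0,0,0],[0,0,0],[0,0,0],[0,0,0],[0,0,0],[0,0,0],[0,0,0],[0,0,0],[0,0,0]], delta_pos=[[0,0,-0.006],[-0.01,0,0],[-0.01,0,0],[0,0,0.004],[0,0,0.0016],[0,0,0],[0.004,0,0],[0.004,0,0],[0.004,0,0],[0.004,0,0],[0.004,0,0],[0.004,0,0],[0.004,0,0],[0.004,0,0],[0.004,0,0],[0.004,0,0],[0.002,0,0]], gripper=[0,0,0,0,0,0,0,0,0,0,0,0,0,0,0,0,0])

```text
time: 11.67
tool_pos: [0.4406, -0.0512, 0.0495]
tcp_rot: [-2.141, -2.299, 0.0]
wrist_force: [-3.1, -0.8, 5.5]
width: -0.001
grip_force: 2.5
```

Request:
jog_arm(turn=[[0,0,0],[0,0,0],[0,0,0],[0,0,0],[0,0,0],[0,0,0],[0,0,0],[0,0,0],[0,0,0],[0,0,0],[0,0,0],[0,0,0],[0,0,0],[0,0,0],[0,0,0],[0,0,0],[0,0,0]], delta_pos=[[0,0,-0.006],[-0.011,0,0],[-0.01,0,0],[0,0,0.004],[0,0,0.0018],[0,0,0],[0.004,0,0],[0.004,0,0],[0.004,0,0],[0.004,0,0],[0.004,0,0],[0.004,0,0],[0.004,0,0],[0.004,0,0],[0.004,0,0],[0.004,0,0],[0.002,0,0]], gripper=[0,0,0,0,0,0,0,0,0,0,0,0,0,0,0,0,0])

```text
time: 13.08
tool_pos: [0.4395, -0.0305, 0.0496]
tcp_rot: [2.141, 2.299, 0.0]
wrist_force: [-1.4, -0.7, 0.6]
width: -0.005
grip_force: 0.3
```

```bash
python3 -c "
from h import *;st();tin()"
```

```text
t 13.08 stand xyz -0.0076 -0.0027 0.0496 toolx yaw 1.6417 tz [ 0.  0. -1.] F [-1.42 -0.74  0.58] w -0.00469893701566042 q [-0.13 -0.04  2.23  0.    0.95 -0.2 ]
edge row 241 val above/below [ 26.  25. 132.] [ 86. 255. 107.]
tin x -0.014 err 0.09999999999999432
```

Request:
jog_arm(turn=[[0,0,0],[0,0,0],[0,0,0],[0,0,0],[0,0,0],[0,0,0],[0,0,0],[0,0,0],[0,0,0],[0,0,0],[0,0,0],[0,0,0],[0,0,0],[0,0,0],[0,0,0],[0,0,0],[0,0,0]], delta_pos=[[0,0,-0.006],[-0.01,0,0],[-0.01,0,0],[0,0,0.004],[0,0,0.0025],[0,0,0],[0.004,0,0],[0.004,0,0],[0.004,0,0],[0.004,0,0],[0.004,0,0],[0.004,0,0],[0.004,0,0],[0.004,0,0],[0.004,0,0],[0.004,0,0],[0.002,0,0]], gripper=[0,0,0,0,0,0,0,0,0,0,0,0,0,0,0,0,0])

```text
time: 14.55
tool_pos: [0.4378, -0.0081, 0.0495]
tcp_rot: [-2.14, -2.299, -0.0]
wrist_force: [-1.5, 0.7, 4.8]
width: -0.002
grip_force: 2.5
```

```bash
python3 -c "
from h import *;st();tin()"
```

```text
t 14.55 stand xyz 0.0148 -0.0026 0.0495 toolx yaw 1.6424 tz [ 0.  0. -1.] F [-1.46  0.66  4.76] w -0.0015061486595193284 q [-0.08 -0.04  2.24  0.    0.95 -0.15]
edge row 271 val above/below [ 24.  48. 164.] [ 41.5  23.5 212. ]
tin x -0.009 err 0.6000000000000227
```

Request:
jog_arm(turn=[[0,0,0],[0,0,0],[0,0,0],[0,0,0],[0,0,0],[0,0,0],[0,0,0],[0,0,0],[0,0,0],[0,0,0],[0,0,0],[0,0,0],[0,0,0],[0,0,0],[0,0,0],[0,0,0],[0,0,0]], delta_pos=[[0,0,-0.006],[-0.01,0,0],[-0.01,0,0],[0,0,0.004],[0,0,0.002],[0,0,0],[0.004,0,0],[0.004,0,0],[0.004,0,0],[0.004,0,0],[0.004,0,0],[0.004,0,0],[0.004,0,0],[0.004,0,0],[0.004,0,0],[0.004,0,0],[0,0,0]], gripper=[0,0,0,0,0,0,0,0,0,0,0,0,0,0,0,0,0])

```text
time: 16.02
tool_pos: [0.4363, 0.0118, 0.0492]
tcp_rot: [-2.14, -2.299, -0.0]
wrist_force: [-1.9, -0.9, 5.1]
width: 0.003
grip_force: 2.3
```

```bash
python3 -c "
from h import *;st()
b=vision.read_camera('scene')[200:360,310:470,::-1];w=vision.read_camera('wrist')[100:400,200:440,::-1]
o=np.zeros((450,800,3),np.uint8);o[:,:430]=cv2.resize(b,(430,450),interpolation=1);o[:450,435:795]=cv2.resize(w,(360,450));cv2.imwrite('pics/c6.png',o)"
```

```text
t 16.02 stand xyz 0.0348 -0.0025 0.0492 toolx yaw 1.6423 tz [-0.  0. -1.] F [-1.95 -0.92  5.07] w 0.002961287531131478 q [-0.03 -0.04  2.24  0.    0.95 -0.1 ]
```

View pics/c6.png

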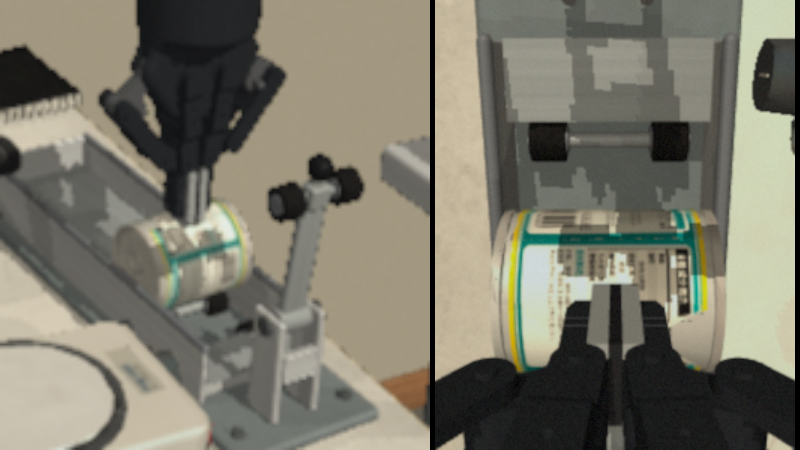

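The tin is at about x=0.028, just short of the near axle, and its front edge is at wrist row 240. One shorter stroke should drop it in.

Request:
jog_arm(turn=[[0,0,0],[0,0,0],[0,0,0],[0,0,0],[0,0,0],[0,0,0],[0,0,0],[0,0,0],[0,0,0],[0,0,0],[0,0,0],[0,0,0],[0,0,0],[0,0,0]], delta_pos=[[0,0,-0.006],[-0.01,0,0],[-0.01,0,0],[0,0,0.004],[0,0,0.002],[0,0,0],[0.003,0,0],[0.003,0,0],[0.003,0,0],[0.003,0,0],[0.003,0,0],[0.003,0,0],[0.003,0,0],[0,0,0]], gripper=[0,0,0,0,0,0,0,0,0,0,0,0,0,0])

```text
time: 17.28
tool_pos: [0.4363, 0.0125, 0.0489]
tcp_rot: [-2.141, -2.299, -0.0]
wrist_force: [0.8, -0.6, 0.3]
width: 0.003
grip_force: 0.0
```

```bash
python3 -c "
from h import *;st();tin()
im=vision.read_camera('scene');cv2.imwrite('pics/s7.png',im[:,:,::-1])"
```

```text
t 17.28 stand xyz 0.0355 -0.0025 0.0489 toolx yaw 1.6421 tz [-0.  0. -1.] F [ 0.76 -0.62  0.35] w 0.0028038307803673343 q [-0.03 -0.04  2.24  0.    0.94 -0.1 ]
edge row 246 val above/below [ 21.  56. 158.] [ 86. 255.  93.]
tin x 0.026 err 0.8000000000000114
```

Request:
jog_arm(turn=[[0,0,0],[0,0,0],[0,0,0],[0,0,0],[0,0,0],[0,0,0],[0,0,0],[0,0,0],[0,0,0],[0,0,0],[0,0,0],[0,0,0]], delta_pos=[[0,0,-0.01],[0,0,-0.03],[0,0,-0.03],[0,0,-0.03],[0,0,-0.03],[0,-0.0025,0],[0.028,0,0],[0.028,0,0],[0.028,0,0],[0.028,0,0],[0.028,0,0],[0.028,0,0]], gripper=[0,0,0,0,0,0,0,0,0,0,0,0])

```text
time: 18.38
tool_pos: [0.4219, 0.1804, 0.1796]
tcp_rot: [2.142, 2.298, 0.001]
wrist_force: [0.2, -0.3, 1.4]
width: -0.001
grip_force: 0.0
```

```bash
python3 -c "
from h import *;st()
b=vision.read_camera('scene')[200:360,310:470,::-1];w=vision.read_camera('top')[220:320,180:340,::-1]
o=np.zeros((400,800,3),np.uint8);o[:,:300]=cv2.resize(b,(400,400))[:,:300];o[:300,310:790]=cv2.resize(w,(480,300),interpolation=2);cv2.imwrite('pics/c7.png',o)"
```

```text
t 18.38 stand xyz 0.204 -0.0 0.1796 toolx yaw 1.641 tz [ 0.001  0.    -1.   ] F [ 0.2  -0.28  1.36] w -0.0007842437411425105 q [ 0.35 -0.14  2.07 -0.    1.22  0.28]
```

View pics/c7.png

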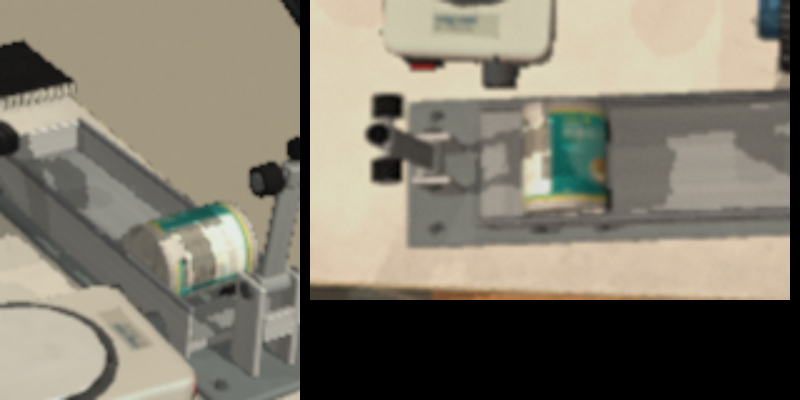

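The top crop shows the tin between u=522 and 610, about full-image (265,272), over the wheels. I'll check the centre.

```bash
python3 -c "
from h import *
for u in(522,566,610):
  p=ray('top',180+(u-310)/3-.3,220+157/3-.3,.048);d=p[:2]-O;print(u,d@X,d@Y)"
```

```text
522 0.08341612050798453 -0.003460974602942709
566 0.05347542567191404 -0.0025070558135373254
610 0.023540765729268033 -0.0015533292974996883
```

Request:
jog_arm(turn=[[0,0,0],[0,0,0],[0,0,0],[0,0,0]], delta_pos=[[0,0,0.025],[0,0,0.025],[0,0,0.022],[0,0,0]], gripper=[0,0,0,0])

```text
time: 18.82
tool_pos: [0.4182, 0.1771, 0.1027]
tcp_rot: [-2.139, -2.296, 0.013]
wrist_force: [-1.4, 0.4, -1.1]
width: -0.002
grip_force: 0.0
```

Request:
jog_arm(turn=[[0,0,0],[0,0,0],[0,0,0],[0,0,0],[0,0,0],[0,0,0],[0,0,0],[0,0,0],[0,0,0],[0,0,0]], delta_pos=[[-0.006,0,0],[-0.006,0,0],[-0.006,0,0],[-0.006,0,0],[-0.006,0,0],[-0.006,0,0],[-0.006,0,0],[-0.006,0,0],[-0.006,0,0],[-0.006,0,0]], gripper=[0,0,0,0,0,0,0,0,0,0])

```text
time: 19.65
tool_pos: [0.4265, 0.1189, 0.1071]
tcp_rot: [2.142, 2.298, 0.001]
wrist_force: [1.3, 1.2, -0.8]
width: 0.001
grip_force: 0.7
```

Request:
jog_arm(turn=[[0,0,0],[0,0,0],[0,0,0],[0,0,0],[0,0,0],[0,0,0],[0,0,0],[0,0,0],[0,0,0]], delta_pos=[[-0.006,0,0],[-0.006,0,0],[-0.006,0,0],[-0.006,0,0],[-0.006,0,0],[-0.006,0,0],[-0.006,0,0],[-0.006,0,0],[-0.006,0,0]], gripper=[0,0,0,0,0,0,0,0,0])

```text
time: 20.4
tool_pos: [0.4302, 0.0648, 0.1071]
tcp_rot: [2.142, 2.298, -0.0]
wrist_force: [1.4, -0.3, 0.2]
width: -0.001
grip_force: 0.0
```

Request:
jog_arm(turn=[[0,0,0],[0,0,0],[0,0,0],[0,0,0],[0,0,0],[0,0,0],[0,0,0],[0,0,0],[0,0,0],[0,0,0],[0,0,0],[0,0,0],[0,0,0],[0,0,0],[0,0,0],[0,0,0],[0,0,0],[0,0,0],[0,0,0],[0,0,0]], delta_pos=[[0,0,0],[0,0,0],[0.01,0,-0.005],[0.02,0,-0.03],[0.02,0,-0.03],[0.02,0,-0.03],[0.03,0,-0.01],[0.03,0,0],[0.03,0,0],[0,0,0],[0,0,0],[0,0,0],[0,0,0],[0,0,0],[0,0,0],[0,0,0],[0,0,0],[0,0,0],[0,0,0],[0,0,0]], gripper=[0,0,0,0,0,0,0,0,0,0,0,0,0,0,0,0,0,0,0,0])

```text
time: 22.07
tool_pos: [0.4189, 0.225, 0.2121]
tcp_rot: [-2.142, -2.298, 0.0]
wrist_force: [-0.5, -0.2, 0.4]
width: 0.001
grip_force: 0.0
```

```bash
python3 -c "
from h import *;st()
b=vision.read_camera('scene')[200:360,310:470,::-1];w=vision.read_camera('top')[220:320,180:340,::-1]
o=np.zeros((400,800,3),np.uint8);o[:,:300]=cv2.resize(b,(400,400))[:,:300];o[:300,310:790]=cv2.resize(w,(480,300),interpolation=2);cv2.imwrite('pics/c8.png',o)"
```

```text
t 22.07 stand xyz 0.2487 -0.0002 0.2121 toolx yaw 1.6411 tz [-0.  0. -1.] F [-0.46 -0.18  0.35] w 0.0007607891599440377 q [ 0.44 -0.13  2.    0.    1.28  0.37]
```

View pics/c8.png

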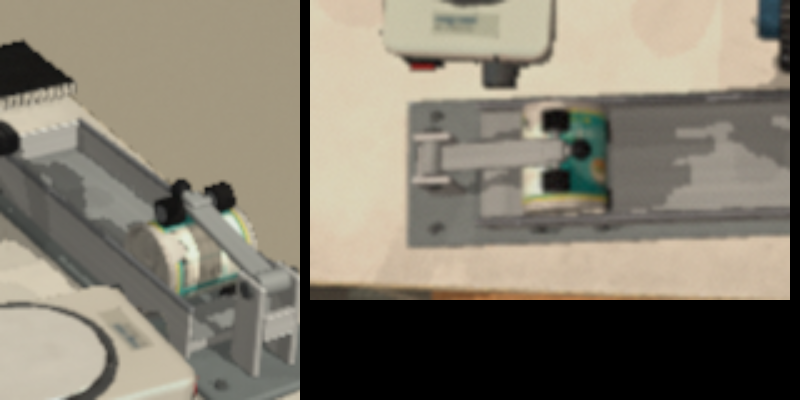

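The hold-down wheels now rest on the tin, at crop (557,120) and (557,180). The tin still spans u=522–610. I'll let it settle briefly and hand in.

Request:
jog_arm(turn=[[0,0,0],[0,0,0],[0,0,0],[0,0,0],[0,0,0],[0,0,0],[0,0,0],[0,0,0],[0,0,0],[0,0,0],[0,0,0],[0,0,0]], delta_pos=[[0,0,0],[0,0,0],[0,0,0],[0,0,0],[0,0,0],[0,0,0],[0,0,0],[0,0,0],[0,0,0],[0,0,0],[0,0,0],[0,0,0]], gripper=[0,0,0,0,0,0,0,0,0,0,0,0])

```text
time: 23.17
tool_pos: [0.4189, 0.2251, 0.2121]
tcp_rot: [2.142, 2.298, -0.0]
wrist_force: [-0.1, 0.1, -0.7]
width: -0.001
grip_force: 0.0
```

```bash
python3 -c "
from workcell import ticket;print(ticket.finish_job())"
```

```text
the job is handed in; nothing more can be done
None
```

I rolled the tin into the seat (about 2–3 mm off by camera) with the hold-down wheels resting on it, and handed in at about 23 s; no verdict came back, and step 1 is unsure because the fingertips sat about 33 mm short of the reported TCP, so a grasp point taken from it would be at about 69 mm, under the 80 mm limit.

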